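Stamp the yellow adapter sleeve as calibrated

ROBOT

A 7-joint arm with a two-finger parallel gripper is mounted at the origin on the work surface. World frame = base frame: x ahead of the robot, y to its left, z up, the work surface at z = 0. Lengths are in m, angles in rad, forces in N, time in s.
With the tool pointing down it reaches from about 0.4 to 0.85 m from the base axis. Payload 10.4 kg.
Tool frame: the origin (TCP) lies midway between the tips of the shut fingers; the grasp point (between the pads) lies 19 mm behind it; x points along the fingers, z is the direction in which the jaws open and shut, and the axes are right-handed (so a half turn about x gives the same grasp; the last joint's range is limited). The gripper opens to 87 mm and grips with 3 to 60 N. Pads are 19 mm wide; open, the fingers measure 117 mm over their backs; the gripper's body (75 mm by 190 mm) begins 51 mm behind the grasp point.
Start: joints at [1.209, 0.332, -0.065, 1.46, 0.022, 1.35, -0.088], TCP at [0.208, -0.589, 0.223] pointing down, gripper open.
Joint ranges: [-2.6, 2.6], [-0.5, 2.12], [-1.47, 1.34], [0.16, 2.42], [-1.27, 4.41], [0.06, 2.06], [-2.6, 2.6]. Speed limits (rad/s): [2.22, 2.22, 2.79, 2.79, 3.14, 3.14, 3.14].

INTERFACE

Orientations are given as a unit quaternion [x, y, z, w].
In Python, from rig import arm, get_image gives the robot as it stands.
- The arm moves only by the tool carry_out, never from a script. Its argument "moves" is a list that holds one entry, the list of rows, each a list of 7 numbers: the opening, from 0 (shut) to 1 (fully open), then the shift along the tool's x, y, z in units of 0.25 m (1.0 is 0.25 m), then the turn, a rotation vector about the tool's x, y, z in units of 90 degrees (1.0 is 90 degrees). In form: [[[grip, tx, ty, tz, wx, wy, wz], ...]]. A call has 1 to 8 rows; each row shifts and turns the commanded pose from where the row before left it, along the tool's axes as they then stand; what a row does not reach is not made up. A row lasts 1/10 s, in which the tool goes at most 50 mm and 8.59 degrees, less where a joint would pass 70% of its speed; a pose out of reach is approached as far as the arm can. A call with a number of a shift or a turn outside -1 to 1 is refused whole. A call with a gripper value outside its range is refused whole. The fingers move at their own pace and stop on an object; "force" is the grip in N (left out, the last holds). Time passes only in rows, so rows that do not move let the fingers close. It gives the time, the measured TCP pose, the force and the opening at its end, in the units of the state.
- arm.get_obs(): the state, without advancing time (a new reading comes with each control period).
- get_image(name): name is "side" or "top"; returns a dict with "img" (480x640x3 uint8, blue, green, red), "fx", "fy", "cx", "cy" (pixels), "k1" (the pictures are not rectified: a ray, as slopes to the right and down, at radius r is drawn at 1 + k1 r^2 times it, then the intrinsics apply), "eye" and "orientation" of the camera in the world. Camera axes: x right, y down, z forward; pixel columns grow to the right and rows downward; lengths in m; the calibration is good to about 2 mm. A picture is of the moment at which its call begins. There is no depth.
- arm.job_done(): hands the job in, once; it reports no verdict.
The state is a dict: "time_s": time; "joints": joint angles; "joint_vel": joint speeds; "joint_efforts": joint torques, N m; "ee_pos": TCP position; "tcp_rot": TCP orientation; "wrist_force": force on the tool from outside, world axes, zero at the start; "ft_torque": the same for the moment, N m; "opening": opening from 0.0 (shut) to 1.0 (fully open).
Only numpy, scipy, OpenCV 4.12 (cv2) and the standard library are available. Lean on these libraries where they do the work, as an engineer would, in place of code of your own. Each camera call takes 0.05 s, during which the arm holds its last target.

TASK

Take the red-handled marking stamp from its round white parking pad and press it squarely on the middle of the yellow adapter sleeve's flat top, with a steady push that sends the sleeve's sprung seat down about 8 mm but is not rammed hard against the bottom. Lift it straight off without dragging or shifting the sleeve, then stand the stamp upright on its white pad again and let go. Leave the bronze nut on the other seat unmarked and where it is.

Things in the scene. Friction and masses are not known exactly. Their poses are not given: they have to be found in the camera images.
- stamp_mid (a point): Loose round marking stamp, 0.2-0.4 kg, 110 mm tall, standing upright on the white pad. Steel foot 36 mm in diameter (flat underside = marking face), tapering until 20 mm up; above that a red cylindrical handle and steel cap, 28 mm in diameter. Any grasp yaw serves. This point: on its axis, half-way up, 55 mm above the underside; z axis up the stamp.
- sleeve_top (a point): Centre of the flat top (58 mm diameter) of the loose yellow sleeve, 36 mm tall; z up. It stands on a sprung seat (dark disc, 68 mm diameter, 40 mm above the bench, over a fixed grey base 88 mm square), so this point starts 76 mm above the bench. The seat sinks up to 12 mm: it gives at about 4 N, takes 12 N at the bottom, where it is rigid, and springs back.
- nut_top (a point): Centre of the top of the loose bronze knurled nut (58 mm diameter, 30 mm tall), a bystander on a second seat of the same kind; this point starts 70 mm above the bench. Not to be marked or moved.
- pad_top (a point): Centre of the top of the stamp's fixed white round parking pad: 110 mm diameter, top 6 mm above the bench, grey disc of 80 mm in its middle. Pad and both seats stand side by side across the bench, in any order, centres at least 150 mm apart.

How it is judged:
On the way, in this order (a step that is already met when the one before it is completed fails the run):
1. the stamp is lifted off its pad (height (world z) of stamp_mid above 0.09 m), for 0.1 s.
2. the stamp, upright, presses the middle of the yellow sleeve's top so that its seat goes down 5 mm or more (contact force between stamp and sleeve above 3 N and height (world z) of sleeve_top below 0.071 m and horizontal distance between stamp_mid and sleeve_top below 0.014 m and angle between stamp_mid's own z axis and vertical below 0.175 rad), for 0.2 s.
3. the stamp is lifted 20 mm or more clear of the sleeve, which has come back up in its place (z of stamp_mid in the frame of sleeve_top above 0.075 m and horizontal distance between stamp_mid and sleeve_top below 0.03 m and distance of sleeve_top from where it was at the start of the episode below 0.01 m), for 0.05 s.
At the end, for the whole second after the job is handed in: The stamp stands upright (within about 6 degrees), at rest, on its white pad, its axis within 35 mm of the pad's centre; the sleeve stands upright and the nut stands too, each within 10 mm of where it began (horizontal distance between stamp_mid and pad_top below 0.035 m and height (world z) of stamp_mid between 0.056 and 0.066 m and angle between each of stamp_mid, sleeve_top's own z axis and vertical below 0.1 rad and linear speed of stamp below 0.02 m/s and distance of each of sleeve_top, nut_top from where it was at the start of the episode below 0.01 m); the robot touches nothing.
It fails at once if the stamp bears on the sleeve more than 16 mm off the middle of its top (aimed wrong or slid) (contact force between stamp and sleeve above 1 N and horizontal distance between stamp_mid and sleeve_top above 0.016 m).
It fails at once if the stamp bears on the sleeve askew, by more than 12 degrees (contact force between stamp and sleeve above 1 N and angle between stamp_mid's own z axis and vertical above 0.21 rad).
It fails at once if the sleeve is rammed with more than 40 N (contact force between stamp and sleeve above 40 N).
It fails at once if the stamp is pressed on the bronze nut (contact force between stamp and nut above 1 N).
It fails at once if the nut is shifted by more than 15 mm (distance of nut_top from where it was at the start of the episode above 0.015 m).
It also fails if it takes over 50 s, if anything falls off the work surface, if the arm or the gripper's body presses on something with over 40 N, if the wrist force passes 120 N, or if a joint passes its speed limit or range.

## Working session

There is one attempt and no reset: what is moved stays moved. The work goes in short steps, Python scripts to look and compute and a tool call to move; the robot and the scene stay as the last step left them, time stands still between calls to the robot, and variables do not carry over. Pictures are saved under pics/ and viewed, and the job is handed in when it is done.

Besides the shell and the picture viewer there is one more tool, called after "Emit:" as name(argument=value, ...), one argument or row to a line, values as JSON. carry_out: Moves the arm, as the interface text tells. Shifts and turns lie within -1 to 1; 1 stands for 0.25 m of shift or 90 degrees of turn. Its arguments: {"type":"object","properties":{"moves":{"type":"array","items":{"type":"array","items":{"type":"array","items":{"type":"number","minimum":-1,"maximum":1}}}},"force":{"type":"number"}},"required":["moves"]}

```bash
mkdir -p pics; ls
python3 - <<'E'
from rig import arm,get_image
import cv2
for n in("side","top"):
    d=get_image(n);cv2.imwrite(f"pics/{n}0.png",d.pop("img"));print(n,d)
o=arm.get_obs();print(o)
E
```

```text
pics
side {'fx': 526.9727876922392, 'fy': 526.9727876922392, 'cx': 323.4962977970706, 'cy': 248.70223841153904, 'k1': -0.03245867817507466, 'eye': array([0.41456231, 0.63302929, 0.56367979]), 'orientation': array([-0.07971668,  0.8953571 , -0.43689565,  0.03321305])}
top {'fx': 458.2513885423676, 'fy': 458.2513885423676, 'cx': 318.62811225879784, 'cy': 241.35932584432118, 'k1': -0.0147279375918239, 'eye': array([ 0.38587016, -0.0011527 ,  0.84938767]), 'orientation': array([-0.69876742,  0.70907475, -0.05993949,  0.0731051 ])}
{'time_s': 0.1, 'joints': array([ 1.20940268,  0.33280016, -0.06468676,  1.46085292,  0.02156883,
        1.34989421, -0.088512  ]), 'joint_vel': array([ 5.84200645e-04, -1.22611618e-03, -7.16084205e-05, -1.80160289e-03,
        1.02047404e-03,  6.33025938e-04,  7.29024609e-04]), 'joint_efforts': array([ 1.34452875e-03, -6.24545574e+01,  2.45844695e-02, -3.90717030e+01,
       -6.14397973e-02,  3.66533536e-02,  4.94739447e-05]), 'ee_pos': array([ 0.20760358, -0.58914852,  0.22184088]), 'tcp_rot': array([ 0.40880146,  0.57750467, -0.40830424,  0.57676457]), 'wrist_force': array([-0.17435829, -0.05177278,  0.24956343]), 'ft_torque': array([ 0.04112183,  0.00475418, -0.04064117]), 'opening': 1.002562682427715}
```

View pics/side0.png

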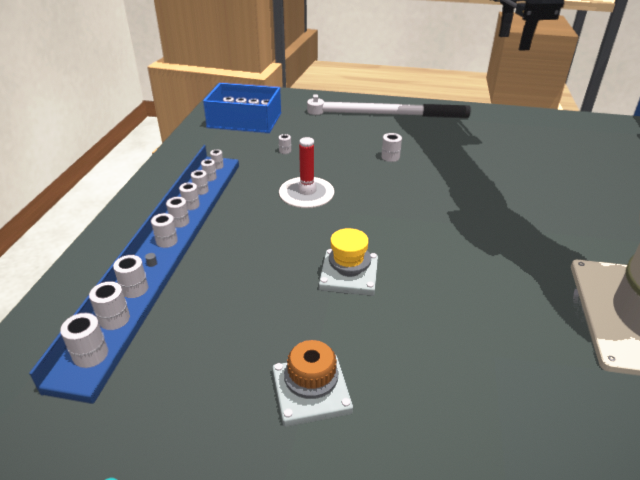

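View pics/top0.png

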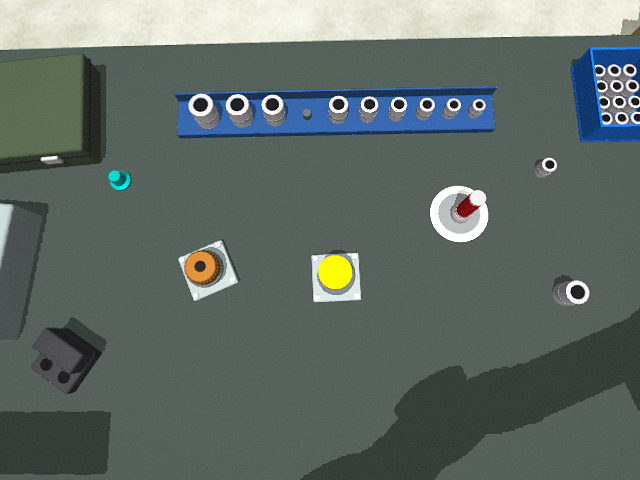

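The side view shows the stamp on its pad at about (307,165), the yellow sleeve top at (350,240) and the nut at (312,358). The top view shows the stamp cap at (478,197), the pad at (459,213), the sleeve top at (335,272) and the nut at (202,267). Next I'll enlarge these for exact positions.

```bash
python3 - <<'E'
import cv2,numpy as np
s=cv2.imread("pics/side0.png");t=cv2.imread("pics/top0.png")
def crop(im,x,y,w,h,k):
    c=cv2.resize(im[y:y+h,x:x+w],None,fx=k,fy=k,interpolation=cv2.INTER_CUBIC)
    for i in range(0,w,10): cv2.putText(c,str(x+i),(i*k,8),0,.3,(0,255,0),1);cv2.line(c,(i*k,10),(i*k,14),(0,255,0),1)
    for i in range(0,h,10): cv2.putText(c,str(y+i),(0,i*k+4),0,.3,(0,255,0),1);cv2.line(c,(20,i*k),(24,i*k),(0,255,0),1)
    return c
a=np.hstack([crop(s,270,130,80,80,5),crop(s,310,220,80,80,5)])
b=np.hstack([crop(t,420,170,80,80,5),crop(t,300,235,80,80,5)])
cv2.imwrite("pics/cs.png",a);cv2.imwrite("pics/ct.png",b)
E
cat > h.py <<'E'
import numpy as np,cv2
from scipy.spatial.transform import Rotation as R
cams={'side':dict(f=526.9727876922392,cx=323.4962977970706,cy=248.70223841153904,k1=-0.03245867817507466,e=np.array([0.41456231,0.63302929,0.56367979]),q=[-0.07971668,0.8953571,-0.43689565,0.03321305]),
'top':dict(f=458.2513885423676,cx=318.62811225879784,cy=241.35932584432118,k1=-0.0147279375918239,e=np.array([0.38587016,-0.0011527,0.84938767]),q=[-0.69876742,0.70907475,-0.05993949,0.0731051])}
def ray(n,u,v):
    c=cams[n];K=np.array([[c['f'],0,c['cx']],[0,c['f'],c['cy']],[0,0,1]])
    p=cv2.undistortPoints(np.array([[[u,v]]],float),K,np.array([c['k1'],0,0,0.]))[0,0]
    d=R.from_quat(c['q']).apply([p[0],p[1],1]);return c['e'],d/np.linalg.norm(d)
def tri(ps,pt):
    A=0;b=0;L=[]
    for n,p in(('side',ps),('top',pt)):
        e,d=ray(n,*p);P=np.eye(3)-np.outer(d,d);A=A+P;b=b+P@e;L.append((e,P))
    x=np.linalg.solve(A,b);return x.round(4),[round(float(np.linalg.norm(P@(x-e))),4) for e,P in L]
def atz(n,p,z):
    e,d=ray(n,*p);return (e+d*(z-e[2])/d[2]).round(4)
def proj(n,X):
    c=cams[n];p=R.from_quat(c['q']).inv().apply(np.array(X)-c['e']);s=p[:2]/p[2];s=s*(1+c['k1']*(s@s));return s*c['f']+[c['cx'],c['cy']]
E
```

```text
(no output)
```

View pics/cs.png

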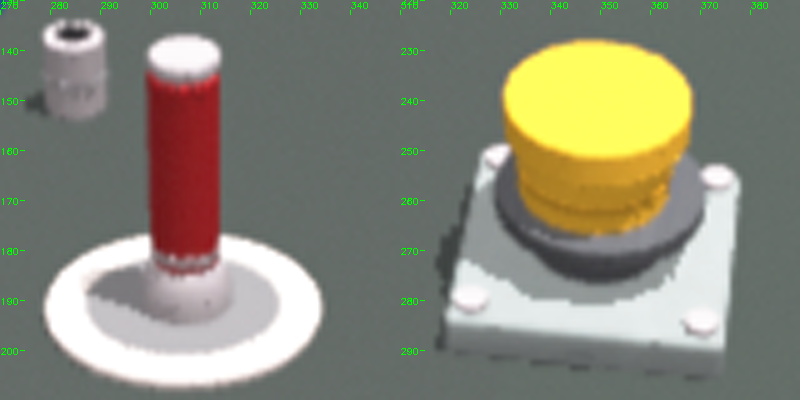

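View pics/ct.png

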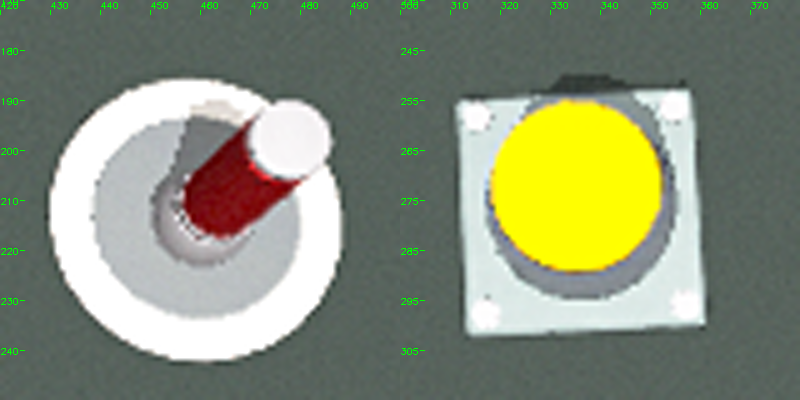

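Run:
```python
from h import *
for n,ps,pt in(("cap",(306.4,141.0),(477.4,197.6)),("pad",(306.2,191),(458.9,213.6)),("sleeve",(349.2,239.2),(334.8,271.7)),("nut",(312,357.5),(202.5,267.5))): print(n,*tri(ps,pt))
print(atz('top',(477.4,197.6),.116),atz('side',(306.4,141),.116))
print(atz('top',(458.9,213.6),.006),atz('side',(306.2,191),.006))
print(atz('top',(334.8,271.7),.076),atz('side',(349.2,239.2),.076))
# stamp foot centre from top: predicted outlines
c=tri((306.4,141.0),(477.4,197.6))[0]
for z in(.006,.026,.11):print(z,proj('top',[c[0],c[1],z]),proj('side',[c[0],c[1],z]))
from rig import arm
o=arm.get_obs();M=R.from_quat(o['tcp_rot']).as_matrix();print(M.round(3))
```

```text
cap [ 0.5963 -0.2523  0.1135] [0.0006, 0.0006]
pad [ 0.5975 -0.2526  0.0031] [0.001, 0.001]
sleeve [ 0.4815 -0.0144  0.0747] [0.0007, 0.0007]
nut [0.4948 0.2156 0.0617] [0.0016, 0.0016]
[ 0.595  -0.2514  0.116 ] [ 0.5959 -0.2477  0.116 ]
[ 0.5958 -0.2518  0.006 ] [ 0.5976 -0.2483  0.006 ]
[ 0.4806 -0.0144  0.076 ] [ 0.482  -0.0128  0.076 ]
0.006 [459.1627674  213.31922241] [307.20400288 190.03009411]
0.026 [462.20793332 210.63868407] [307.11644122 181.38703496]
0.11 [476.7024533  197.87666129] [306.72878254 142.78892215]
[[-0.     0.943  0.332]
 [ 0.001  0.332 -0.943]
 [-1.    -0.    -0.001]]
```

The triangulated points match the known sizes. The stamp axis is at about (0.596, -0.252) and its top measures 0.1135 against the expected 0.116. The sleeve top is at (0.481, -0.0144, 0.075) and the rays miss by about 1 mm. I'll now move over the stamp.

Emit:
carry_out(
  moves=[
    [[1, 0, 0.16, -0.063, 0, 0, 0], [1, 0, 0.16, -0.063, 0, 0, 0], [1, 0, 0.16, -0.063, 0, 0, 0], [1, 0, 0.16, -0.063, 0, 0, 0], [1, 0, 0.16, -0.063, 0, 0, 0], [1, 0, 0.16, -0.063, 0, 0, 0], [1, 0, 0.16, -0.063, 0, 0, 0], [1, 0, 0.16, -0.063, 0, 0, 0]],
  ],
  force=25,
)

```text
time_s: 0.9
ee_pos: [0.4686, -0.3629, 0.2223]
tcp_rot: [0.409, 0.577, -0.409, 0.577]
wrist_force: [-0.2, -0.6, 0.8]
opening: 0.998
```

Emit:
carry_out(
  moves=[
    [[1, 0, 0.16, -0.063, 0, 0, 0], [1, 0, 0.16, -0.063, 0, 0, 0], [1, 0, 0.16, -0.063, 0, 0, 0], [1, 0, 0.15, -0.063, 0, 0, 0], [1, 0, 0, 0, 0, 0, 0], [1, 0, 0, 0, 0, 0, 0]],
  ],
)

```text
time_s: 1.5
ee_pos: [0.5956, -0.2514, 0.2218]
tcp_rot: [0.408, 0.578, -0.408, 0.577]
wrist_force: [-0.8, -0.3, 0.2]
opening: 1.005
```

```bash
cat >> h.py <<'E'
def st(target=None):
    from rig import arm
    o=arm.get_obs();M=R.from_quat(o['tcp_rot']).as_matrix()
    print('t',o['time_s'],'pos',o['ee_pos'].round(4),'F',o['wrist_force'].round(2),'op',round(o['opening'],3),'j',o['joints'].round(2))
    print(M.round(4).tolist())
    if target is not None: print('units',(M.T@(np.array(target)-o['ee_pos'])/.25).round(4))
E
python3 - <<'E'
from h import *
st([.596,-.2518,.058])
from rig import get_image
cv2.imwrite("pics/top1.png",get_image("top")["img"]);cv2.imwrite("pics/side1.png",get_image("side")["img"])
E
```

```text
t 1.5 pos [ 0.5956 -0.2514  0.2218] F [-0.81 -0.27  0.19] op 1.005 j [ 0.58  0.4  -0.33  1.38  0.13  1.38 -0.99]
[[-0.001, 0.9424, 0.3344], [0.0005, 0.3344, -0.9424], [-1.0, -0.0008, -0.0009]]
units [0.6551 0.0014 0.0024]
```

View pics/side1.png

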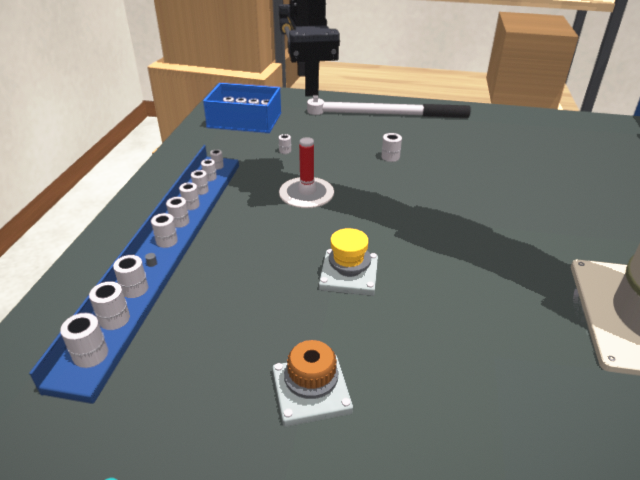

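The gripper hangs over the stamp, with its near fingertip at about (312,95). The stamp at (307,165) has not moved. Next I'll go down and close.

Emit:
carry_out(
  moves=[
    [[1, 0.09, 0, 0, 0, 0, 0], [1, 0.09, 0, 0, 0, 0, 0], [1, 0.09, 0, 0, 0, 0, 0], [1, 0.09, 0, 0, 0, 0, 0], [1, 0.09, 0, 0, 0, 0, 0], [1, 0.09, 0, 0, 0, 0, 0], [1, 0.07, 0, 0, 0, 0, 0], [1, 0.045, 0, 0, 0, 0, 0]],
  ],
)

```text
time_s: 2.4
ee_pos: [0.5937, -0.254, 0.0574]
tcp_rot: [0.409, 0.577, -0.41, 0.576]
wrist_force: [-0.4, 0.2, -0.1]
opening: 1.0
```

Run:
```python
from h import *
st([.596,-.2518,.058])
from rig import get_image
a=get_image("side")["img"][60:240,200:440];b=get_image("top")["img"][120:300,360:600]
cv2.imwrite("pics/g2.png",np.vstack([cv2.resize(x,None,fx=1.65*1.0,fy=1.65) for x in(a,b)]))
```

```text
t 2.4 pos [ 0.5937 -0.254   0.0574] F [-0.36  0.25 -0.06] op 1.0 j [ 0.57  0.53 -0.32  1.56  0.18  1.08 -1.02]
[[-0.0018, 0.9439, 0.3301], [-0.0002, 0.3301, -0.9439], [-1.0, -0.0018, -0.0004]]
units [-0.0025  0.0117 -0.0054]
```

View pics/g2.png

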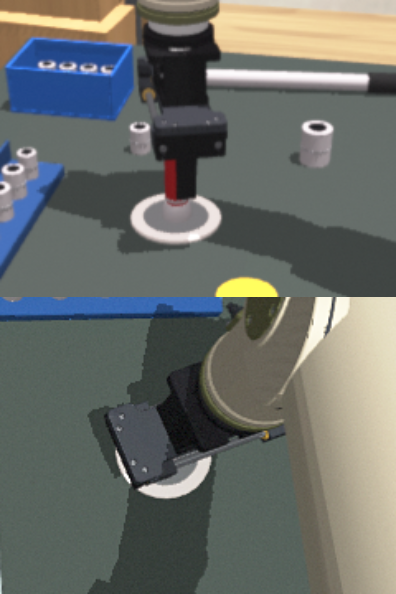

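The fingers straddle the red handle and the stamp still stands on the pad. The TCP is about 3 mm off along tool y, so I'll correct that and close.

Emit:
carry_out(
  moves=[
    [[1, 0, 0.011, -0.005, 0, 0, 0], [1, 0, 0, 0, 0, 0, 0], [0, 0, 0, 0, 0, 0, 0], [0, 0, 0, 0, 0, 0, 0], [0, 0, 0, 0, 0, 0, 0], [0, 0, 0, 0, 0, 0, 0], [0, 0, 0, 0, 0, 0, 0], [0, 0, 0, 0, 0, 0, 0]],
  ],
  force=30,
)

```text
time_s: 3.3
ee_pos: [0.5974, -0.2504, 0.0588]
tcp_rot: [0.409, 0.577, -0.409, 0.577]
wrist_force: [-1.1, -0.3, -0.1]
opening: 0.539
```

Emit:
carry_out(
  moves=[
    [[0, 0, 0, 0, 0, 0, 0], [0, 0, 0, 0, 0, 0, 0], [0, -0.02, 0, 0, 0, 0, 0], [0, -0.06, 0, 0, 0, 0, 0], [0, -0.06, 0, 0, 0, 0, 0], [0, -0.06, 0, 0, 0, 0, 0], [0, -0.06, 0, 0, 0, 0, 0], [0, 0, 0, 0, 0, 0, 0]],
  ],
)

```text
time_s: 4.1
ee_pos: [0.599, -0.2509, 0.1272]
tcp_rot: [0.409, 0.575, -0.408, 0.579]
wrist_force: [0.5, -0.9, -2.3]
opening: 0.315
```

Run:
```python
from h import *
st()
from rig import get_image
a=get_image("side")["img"][60:240,200:440]
cv2.imwrite("pics/g3.png",cv2.resize(a,None,fx=3.3,fy=3.3))
```

```text
t 4.1 pos [ 0.599  -0.2509  0.1272] F [ 0.54 -0.91 -2.27] op 0.315 j [ 0.57  0.47 -0.33  1.5   0.16  1.2  -1.01]
[[0.0044, 0.9432, 0.3323], [-0.0019, 0.3323, -0.9432], [-1.0, 0.0036, 0.0032]]
```

View pics/g3.png

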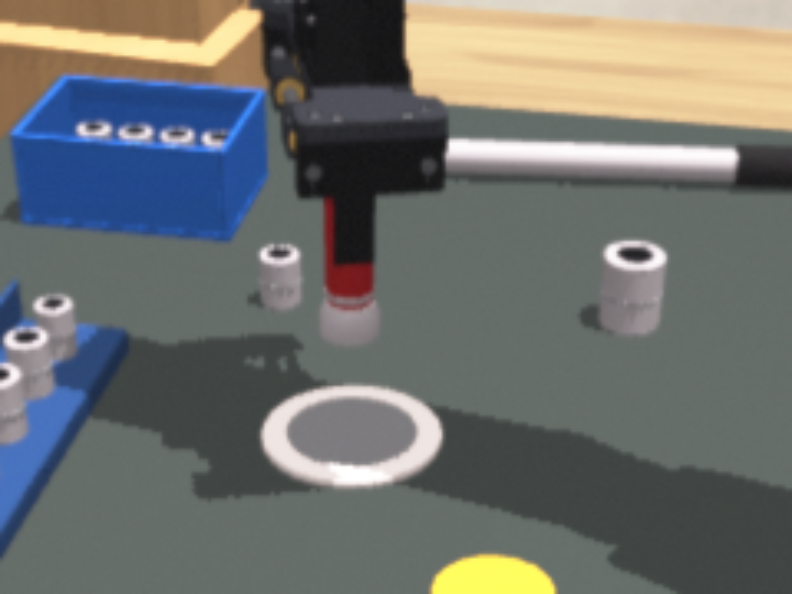

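The stamp is held with an opening of 27 mm, near its 28 mm diameter, and hangs upright clear of the pad. Next I'll go above the sleeve.

Run:
```python
from h import *
st([.4825,-.0137,.165])
```

```text
t 4.15 pos [ 0.5982 -0.2507  0.1255] F [ 0.77  0.38 -3.69] op 0.312 j [ 0.57  0.47 -0.33  1.5   0.16  1.2  -1.01]
[[0.0025, 0.9432, 0.3322], [-0.0012, 0.3323, -0.9432], [-1.0, 0.002, 0.0019]]
units [-0.1603 -0.1213 -1.0478]
```

Emit:
carry_out(
  moves=[
    [[0, -0.08, 0, 0, 0, 0, 0], [0, -0.08, -0.01, -0.07, 0, 0, 0], [0, 0, -0.015, -0.13, 0, 0, 0], [0, 0, -0.015, -0.13, 0, 0, 0], [0, 0, -0.015, -0.13, 0, 0, 0], [0, 0, -0.015, -0.13, 0, 0, 0], [0, 0, -0.015, -0.13, 0, 0, 0], [0, 0, -0.015, -0.13, 0, 0, 0]],
  ],
)

```text
time_s: 4.95
ee_pos: [0.5021, -0.0572, 0.1631]
tcp_rot: [0.408, 0.577, -0.409, 0.577]
wrist_force: [0.0, 0.4, -1.4]
opening: 0.315
```

Emit:
carry_out(
  moves=[
    [[0, 0, -0.015, -0.13, 0, 0, 0], [0, 0, -0.006, -0.067, 0, 0, 0], [0, 0, 0, 0, 0, 0, 0], [0, 0, 0, 0, 0, 0, 0]],
  ],
)

```text
time_s: 5.35
ee_pos: [0.4821, -0.0144, 0.1636]
tcp_rot: [0.408, 0.577, -0.409, 0.577]
wrist_force: [-0.4, -0.9, -2.4]
opening: 0.314
```

Run:
```python
from h import *
st([.4825,-.0137,.165])
from rig import get_image
a=get_image("side")["img"];b=get_image("top")["img"]
cv2.imwrite("pics/s4.png",cv2.resize(a[120:320,230:490],None,fx=3,fy=3));cv2.imwrite("pics/t4.png",b)
```

```text
t 5.35 pos [ 0.4821 -0.0144  0.1636] F [-0.41 -0.88 -2.35] op 0.314 j [ 0.41  0.09 -0.49  1.88  0.05  1.18 -1.34]
[[0.0, 0.9432, 0.3321], [-0.0006, 0.3321, -0.9432], [-1.0, -0.0002, 0.0006]]
units [-0.0055  0.0025 -0.0019]
```

View pics/s4.png

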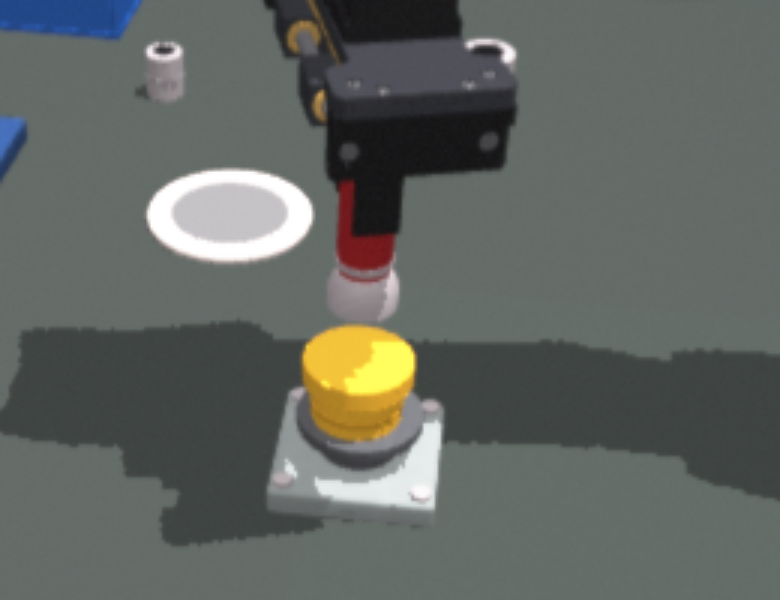

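View pics/t4.png

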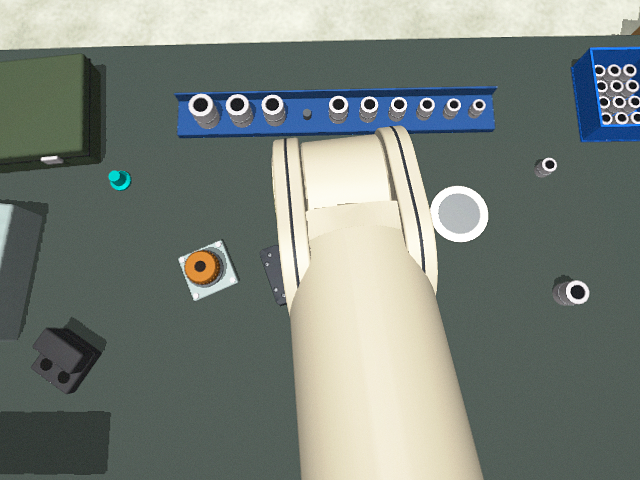

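Run:
```python
from h import *
t=np.arange(0,2*np.pi,.01)
for z in(.112,.115,.132):
  for (x,y) in((.4812,-.0142),(.4862,-.0142)):
    E=np.array([proj('side',[x+.018*np.cos(a),y+.018*np.sin(a),z]) for a in t])
    print(z,x,y,proj('side',[x,y,z]),E.min(0),E.max(0))
```

```text
0.112 0.4812 -0.0142 [350.80296735 219.52795834] [338.79564399 212.77617764] [362.82167091 226.52744065]
0.112 0.4862 -0.0142 [347.49799325 219.17224096] [335.50083368 212.43208309] [359.50497288 226.15949072]
0.115 0.4812 -0.0142 [350.88710565 217.87987083] [338.85175498 211.14191267] [362.93393249 224.86566644]
0.115 0.4862 -0.0142 [347.57435686 217.52464704] [335.54921756 210.79832172] [359.60940531 224.49819791]
0.132 0.4812 -0.0142 [351.3710598  208.39398441] [339.17453468 201.73844482] [363.57972552 215.2979826 ]
0.132 0.4862 -0.0142 [348.01359611 208.04172983] [335.82755804 201.39787411] [360.21006112 214.93341995]
```

Run:
```python
import cv2
from rig import get_image
a=get_image("side")["img"]
cv2.imwrite("pics/s5.png",cv2.resize(a[170:260,315:385],None,fx=6.6,fy=6.6,interpolation=cv2.INTER_CUBIC))
```

```text
(no output)
```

View pics/s5.png

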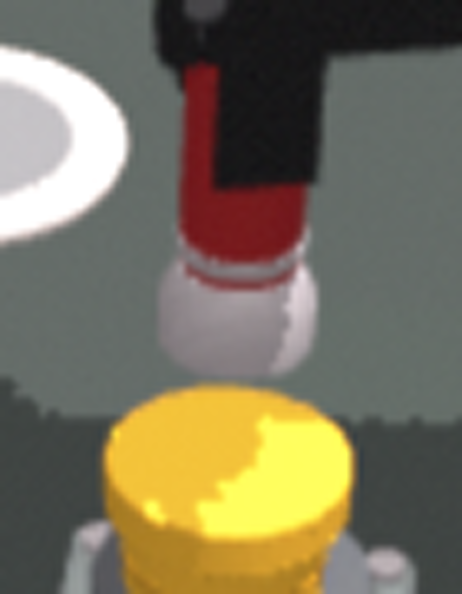

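The foot spans columns 338.9–363.2 (predicted 338.8–362.8 if centred over the sleeve), so the aim is within about 1 mm. The predicted contact height is TCP z ≈ 0.1285. I'll descend slowly.

Emit:
carry_out(
  moves=[
    [[0, 0.04, 0.002, -0.001, 0, 0, 0], [0, 0.04, 0, 0, 0, 0, 0], [0, 0.03, 0, 0, 0, 0, 0], [0, 0.01, 0, 0, 0, 0, 0], [0, 0, 0, 0, 0, 0, 0], [0, 0, 0, 0, 0, 0, 0]],
  ],
)

```text
time_s: 6.1
ee_pos: [0.4825, -0.0132, 0.134]
tcp_rot: [0.409, 0.577, -0.408, 0.577]
wrist_force: [-0.0, -0.2, -2.2]
opening: 0.315
```

Emit:
carry_out(
  moves=[
    [[0, 0.005, 0, 0, 0, 0, 0], [0, 0.005, 0, 0, 0, 0, 0], [0, 0.005, 0, 0, 0, 0, 0], [0, 0.005, 0, 0, 0, 0, 0], [0, 0, 0, 0, 0, 0, 0], [0, 0, 0, 0, 0, 0, 0]],
  ],
)

```text
time_s: 6.7
ee_pos: [0.4824, -0.0132, 0.129]
tcp_rot: [0.409, 0.577, -0.409, 0.577]
wrist_force: [0.1, -0.2, 0.4]
opening: 0.313
```

Emit:
carry_out(
  moves=[
    [[0, 0.006, 0, 0, 0, 0, 0], [0, 0.006, 0, 0, 0, 0, 0], [0, 0.006, 0, 0, 0, 0, 0], [0, 0, 0, 0, 0, 0, 0]],
  ],
)

```text
time_s: 7.1
ee_pos: [0.4825, -0.0132, 0.1243]
tcp_rot: [0.409, 0.577, -0.409, 0.577]
wrist_force: [0.1, -0.5, 3.0]
opening: 0.316
```

Emit:
carry_out(
  moves=[
    [[0, 0.005, 0, 0, 0, 0, 0], [0, 0.005, 0, 0, 0, 0, 0], [0, 0.004, 0, 0, 0, 0, 0], [0, 0, 0, 0, 0, 0, 0], [0, 0, 0, 0, 0, 0, 0]],
  ],
)

```text
time_s: 7.6
ee_pos: [0.4825, -0.0132, 0.121]
tcp_rot: [0.409, 0.577, -0.408, 0.577]
wrist_force: [-1.7, 0.2, 5.2]
opening: 0.313
```

Run:
```python
import cv2
from h import *
from rig import get_image
st()
a=get_image("side")["img"]
cv2.imwrite("pics/s6.png",cv2.resize(a[180:300,305:395],None,fx=4.8,fy=4.8,interpolation=cv2.INTER_CUBIC))
st()
```

```text
t 7.6 pos [ 0.4825 -0.0132  0.121 ] F [-1.73  0.17  5.2 ] op 0.313 j [ 0.4   0.14 -0.5   1.93  0.08  1.09 -1.36]
[[0.0004, 0.9432, 0.3324], [-0.0001, 0.3324, -0.9432], [-1.0, 0.0004, 0.0002]]
t 7.65 pos [ 0.4825 -0.0132  0.121 ] F [-1.31  0.38  5.05] op 0.317 j [ 0.4   0.14 -0.5   1.93  0.08  1.09 -1.36]
[[0.0005, 0.9431, 0.3324], [-0.0001, 0.3324, -0.9431], [-1.0, 0.0004, 0.0002]]
```

View pics/s6.png

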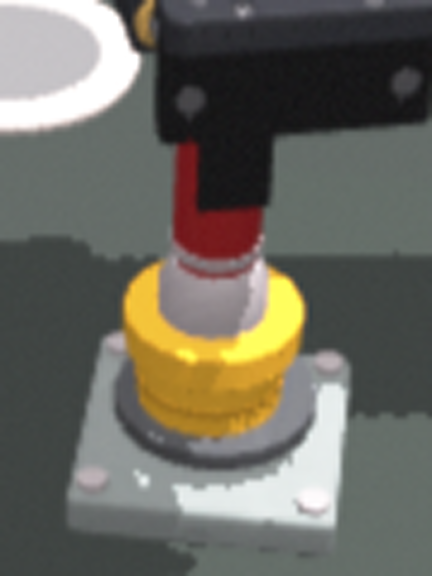

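The foot is centred on the sleeve top (foot about 160–268 wide, sleeve 123–303, both centred near 213) and upright. The net force is about 7.6 N after allowing for the stamp's weight, which means 5.5–7.5 mm of travel. I'll press slightly more and hold.

Emit:
carry_out(
  moves=[
    [[0, 0.004, 0, 0, 0, 0, 0], [0, 0.003, 0, 0, 0, 0, 0], [0, 0, 0, 0, 0, 0, 0], [0, 0, 0, 0, 0, 0, 0], [0, 0, 0, 0, 0, 0, 0], [0, 0, 0, 0, 0, 0, 0], [0, 0, 0, 0, 0, 0, 0]],
  ],
)

```text
time_s: 8.35
ee_pos: [0.4825, -0.0132, 0.1193]
tcp_rot: [0.409, 0.577, -0.408, 0.577]
wrist_force: [-1.2, 1.2, 6.1]
opening: 0.318
```

Run:
```python
import cv2
from h import *
from rig import get_image
st()
a=get_image("side")["img"]
cv2.imwrite("pics/s7.png",cv2.resize(a[220:300,305:395],None,fx=6,fy=6,interpolation=cv2.INTER_CUBIC))
t=np.arange(0,6.29,.01)
for z in(.076,.071,.068):
    E=np.array([proj('side',[.4812+.029*np.cos(q),-.0142+.029*np.sin(q),z]) for q in t]);print(z,((E.min(0)-[305,220])*6).round(0),((E.max(0)-[305,220])*6).round(0))
for z in(.04,.035,.032):
    E=np.array([proj('side',[.4812+.034*np.cos(q),-.0142+.034*np.sin(q),z]) for q in t]);print(z,((E.min(0)-[305,220])*6).round(0),((E.max(0)-[305,220])*6).round(0))
```

```text
t 8.35 pos [ 0.4825 -0.0132  0.1193] F [-1.23  1.16  6.14] op 0.318 j [ 0.4   0.14 -0.5   1.93  0.08  1.08 -1.36]
[[0.0005, 0.9431, 0.3324], [-0.0001, 0.3324, -0.9431], [-1.0, 0.0004, 0.0003]]
0.076 [156.  46.] [382. 182.]
0.071 [156.  62.] [381. 198.]
0.068 [155.  71.] [380. 207.]
0.04 [134. 143.] [392. 305.]
0.035 [134. 157.] [391. 320.]
0.032 [134. 166.] [390. 329.]
```

View pics/s7.png

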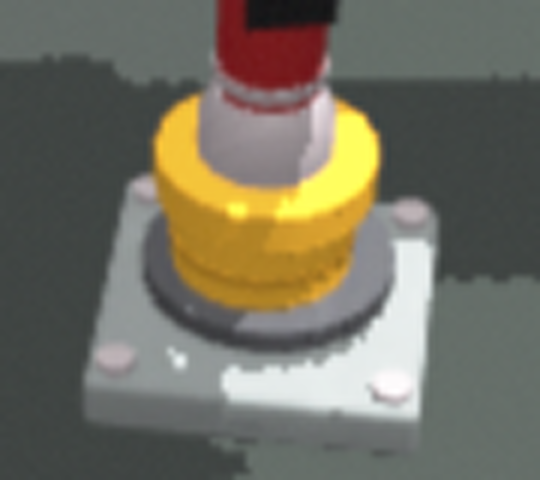

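The sleeve-top rim is drawn about 27 enlarged pixels lower than before, so the seat is down about 8–9 mm, and the net force is about 8.5 N. I'll lift straight up.

Emit:
carry_out(
  moves=[
    [[0, -0.008, 0, 0, 0, 0, 0], [0, -0.008, 0, 0, 0, 0, 0], [0, -0.008, 0, 0, 0, 0, 0], [0, -0.01, 0, 0, 0, 0, 0], [0, -0.02, 0, 0, 0, 0, 0], [0, -0.03, 0, 0, 0, 0, 0], [0, -0.04, 0, 0, 0, 0, 0], [0, -0.04, 0, 0, 0, 0, 0]],
  ],
)

```text
time_s: 9.2
ee_pos: [0.4822, -0.0132, 0.1609]
tcp_rot: [0.408, 0.577, -0.409, 0.577]
wrist_force: [0.7, -0.4, -2.2]
opening: 0.314
```

Emit:
carry_out(
  moves=[
    [[0, -0.03, 0, 0, 0, 0, 0], [0, 0, 0, 0, 0, 0, 0], [0, 0, 0, 0, 0, 0, 0], [0, 0, 0, 0, 0, 0, 0]],
  ],
)

```text
time_s: 9.6
ee_pos: [0.482, -0.0133, 0.1671]
tcp_rot: [0.408, 0.577, -0.409, 0.577]
wrist_force: [-0.1, 0.4, -2.3]
opening: 0.314
```

Run:
```python
import cv2
from h import *
from rig import get_image
st([.5974,-.2504,.168])
a=get_image("side")["img"]
cv2.imwrite("pics/s8.png",cv2.resize(a[140:300,300:400],None,fx=3.7,fy=3.7,interpolation=cv2.INTER_CUBIC))
```

```text
t 9.6 pos [ 0.482  -0.0133  0.1671] F [-0.08  0.36 -2.3 ] op 0.314 j [ 0.41  0.09 -0.5   1.88  0.05  1.18 -1.34]
[[-0.0007, 0.9432, 0.3323], [-0.0001, 0.3323, -0.9432], [-1.0, -0.0007, -0.0002]]
units [-0.0037  0.12    1.048 ]
```

View pics/s8.png

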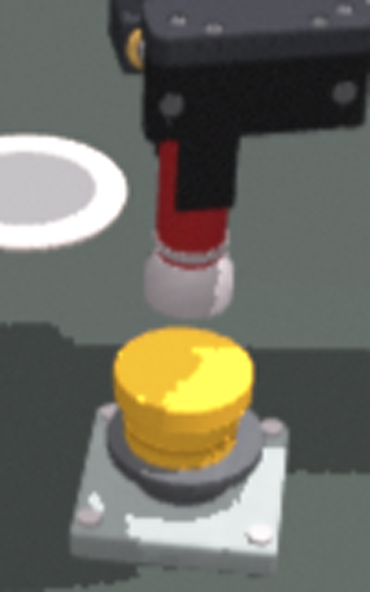

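The stamp is about 38 mm above the sleeve. The sleeve has sprung back up, with its top centre at column 349.5 as at the start. I'll return to the pad.

Emit:
carry_out(
  moves=[
    [[0, 0, 0.008, 0.07, 0, 0, 0], [0, 0, 0.015, 0.13, 0, 0, 0], [0, 0, 0.015, 0.13, 0, 0, 0], [0, 0, 0.015, 0.13, 0, 0, 0], [0, 0, 0.015, 0.13, 0, 0, 0], [0, 0, 0.015, 0.13, 0, 0, 0], [0, 0, 0.015, 0.13, 0, 0, 0], [0, 0, 0.015, 0.13, 0, 0, 0]],
  ],
)

```text
time_s: 10.45
ee_pos: [0.5905, -0.2373, 0.1668]
tcp_rot: [0.408, 0.577, -0.409, 0.577]
wrist_force: [-0.1, 1.2, -2.5]
opening: 0.315
```

Emit:
carry_out(
  moves=[
    [[0, 0, 0.007, 0.068, 0, 0, 0], [0, 0.06, 0, 0, 0, 0, 0], [0, 0.1, 0, 0, 0, 0, 0], [0, 0.1, 0, 0, 0, 0, 0], [0, 0.1, 0, 0, 0, 0, 0], [0, 0.03, 0, 0, 0, 0, 0], [0, 0, 0, 0, 0, 0, 0], [0, 0, 0, 0, 0, 0, 0]],
  ],
)

```text
time_s: 11.25
ee_pos: [0.5982, -0.2504, 0.071]
tcp_rot: [0.409, 0.577, -0.408, 0.578]
wrist_force: [0.2, -0.2, -1.1]
opening: 0.309
```

Run:
```python
import cv2
from h import *
from rig import get_image
st([.5974,-.2504,.0588])
a=get_image("side")["img"]
cv2.imwrite("pics/s9.png",cv2.resize(a[90:230,240:380],None,fx=4,fy=4,interpolation=cv2.INTER_CUBIC))
```

```text
t 11.25 pos [ 0.5982 -0.2504  0.071 ] F [ 0.18 -0.2  -1.06] op 0.309 j [ 0.56  0.52 -0.32  1.55  0.17  1.1  -1.02]
[[0.0011, 0.9431, 0.3325], [-0.0004, 0.3325, -0.9431], [-1.0, 0.001, 0.0008]]
units [ 0.0489 -0.0032 -0.0012]
```

View pics/s9.png

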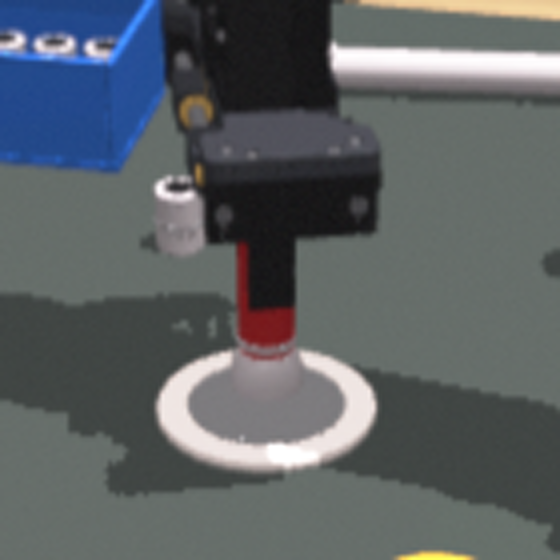

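The stamp hangs upright over the middle of the pad, about 12 mm up, with its foot near column 268 and the pad centre near 267. I'll lower it gently.

Emit:
carry_out(
  moves=[
    [[0, 0.014, 0, 0, 0, 0, 0], [0, 0.014, 0, 0, 0, 0, 0], [0, 0.008, 0, 0, 0, 0, 0], [0, 0.004, 0, 0, 0, 0, 0], [0, 0, 0, 0, 0, 0, 0], [0, 0, 0, 0, 0, 0, 0], [0, 0.004, 0, 0, 0, 0, 0], [0, 0, 0, 0, 0, 0, 0]],
  ],
)

```text
time_s: 12.1
ee_pos: [0.5979, -0.2504, 0.0593]
tcp_rot: [0.409, 0.577, -0.409, 0.577]
wrist_force: [0.6, 0.1, -1.3]
opening: 0.312
```

Emit:
carry_out(
  moves=[
    [[0, 0.003, 0, 0, 0, 0, 0], [0, 0, 0, 0, 0, 0, 0], [0, 0, 0, 0, 0, 0, 0]],
  ],
)

```text
time_s: 12.4
ee_pos: [0.5981, -0.2504, 0.0592]
tcp_rot: [0.409, 0.577, -0.408, 0.577]
wrist_force: [-2.0, 0.6, 4.7]
opening: 0.316
```

Emit:
carry_out(
  moves=[
    [[0, 0.003, 0, 0, 0, 0, 0], [0, 0, 0, 0, 0, 0, 0], [0, 0, 0, 0, 0, 0, 0]],
  ],
)

```text
time_s: 12.7
ee_pos: [0.5982, -0.2504, 0.0591]
tcp_rot: [0.409, 0.577, -0.408, 0.578]
wrist_force: [-2.9, 1.5, 11.6]
opening: 0.311
```

The stamp is standing on the pad. I'll relax the push, then open.

Emit:
carry_out(
  moves=[
    [[0, -0.004, 0, 0, 0, 0, 0], [0, 0, 0, 0, 0, 0, 0], [0.4, 0, 0, 0, 0, 0, 0], [0.5, 0, 0, 0, 0, 0, 0], [0.7, 0, 0, 0, 0, 0, 0], [1, 0, 0, 0, 0, 0, 0], [1, 0, 0, 0, 0, 0, 0], [1, 0, 0, 0, 0, 0, 0]],
  ],
)

```text
time_s: 13.5
ee_pos: [0.5977, -0.2504, 0.0585]
tcp_rot: [0.409, 0.577, -0.409, 0.577]
wrist_force: [-0.0, -0.4, 0.3]
opening: 0.767
```

Emit:
carry_out(
  moves=[
    [[1, 0, 0, 0, 0, 0, 0], [1, 0, 0, 0, 0, 0, 0], [1, 0, 0, 0, 0, 0, 0]],
  ],
)

```text
time_s: 13.8
ee_pos: [0.5977, -0.2504, 0.0586]
tcp_rot: [0.409, 0.577, -0.409, 0.577]
wrist_force: [0.4, -0.1, 0.3]
opening: 0.977
```

Run:
```python
import cv2
from h import *
from rig import get_image
st([.596,-.2518,.058])
a=get_image("side")["img"]
cv2.imwrite("pics/s10.png",cv2.resize(a[90:230,240:380],None,fx=4,fy=4,interpolation=cv2.INTER_CUBIC))
```

```text
t 13.8 pos [ 0.5977 -0.2504  0.0586] F [ 0.39 -0.08  0.28] op 0.977 j [ 0.56  0.53 -0.32  1.56  0.18  1.08 -1.03]
[[0.0001, 0.9432, 0.3323], [-0.0001, 0.3323, -0.9432], [-1.0, 0.0, 0.0001]]
units [ 0.0023 -0.0083  0.003 ]
```

View pics/s10.png

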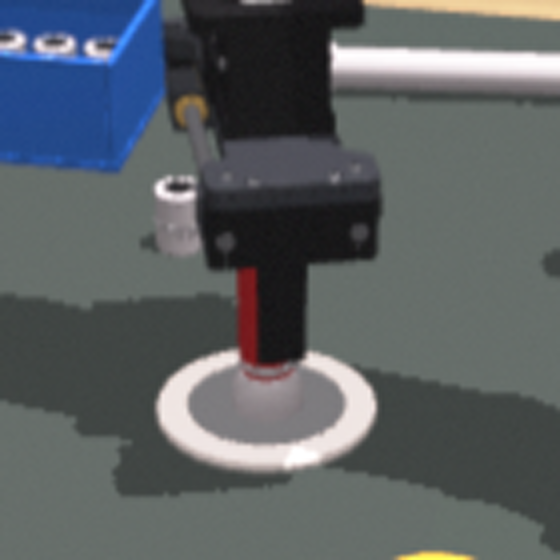

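The fingers are open and the stamp stands centred on the pad. I'll raise the arm and then back away towards the start side.

Emit:
carry_out(
  moves=[
    [[1, -0.05, 0, 0, 0, 0, 0], [1, -0.08, 0, 0, 0, 0, 0], [1, -0.1, 0, 0, 0, 0, 0], [1, -0.1, 0, 0, 0, 0, 0], [1, -0.1, 0, 0, 0, 0, 0], [1, -0.1, 0, 0, 0, 0, 0], [1, -0.1, 0, 0, 0, 0, 0], [1, 0, 0, 0, 0, 0, 0]],
  ],
)

```text
time_s: 14.65
ee_pos: [0.5994, -0.2507, 0.2213]
tcp_rot: [0.409, 0.575, -0.408, 0.58]
wrist_force: [0.7, -0.7, -0.6]
opening: 1.0
```

Emit:
carry_out(
  moves=[
    [[1, 0, -0.15, 0.06, 0, 0, 0], [1, 0, -0.15, 0.06, 0, 0, 0], [1, 0, -0.15, 0.06, 0, 0, 0], [1, 0, -0.15, 0.06, 0, 0, 0], [1, 0, -0.15, 0.06, 0, 0, 0], [1, 0, -0.15, 0.06, 0, 0, 0], [1, 0, -0.15, 0.06, 0, 0, 0], [1, 0, -0.15, 0.06, 0, 0, 0]],
  ],
)

```text
time_s: 15.45
ee_pos: [0.3532, -0.464, 0.2164]
tcp_rot: [0.408, 0.577, -0.409, 0.577]
wrist_force: [0.0, -0.2, -0.1]
opening: 1.0
```

Emit:
carry_out(
  moves=[
    [[1, 0, -0.15, 0.06, 0, 0, 0], [1, 0, -0.15, 0.06, 0, 0, 0], [1, 0, 0, 0, 0, 0, 0], [1, 0, 0, 0, 0, 0, 0], [1, 0, 0, 0, 0, 0, 0]],
  ],
)

```text
time_s: 15.95
ee_pos: [0.2951, -0.5155, 0.2162]
tcp_rot: [0.408, 0.577, -0.408, 0.578]
wrist_force: [1.1, 0.5, -0.4]
opening: 0.997
```

Run:
```python
import cv2
from h import *
from rig import get_image
st()
s=get_image("side")["img"];t=get_image("top")["img"]
cv2.imwrite("pics/s11.png",s);cv2.imwrite("pics/t11.png",t)
s0=cv2.imread("pics/side0.png");t0=cv2.imread("pics/top0.png")
def c(im,x,y): return cv2.resize(im[y:y+80,x:x+80],None,fx=3,fy=3,interpolation=cv2.INTER_CUBIC)
cv2.imwrite("pics/cmp.png",np.vstack([np.hstack([c(a,270,130),c(a,310,220),c(b,165,230)]) for a,b in((s0,t0),(s,t))]))
def cen(im,lo,hi,box):
    x,y,w,h=box;h_=cv2.cvtColor(im[y:y+h,x:x+w],cv2.COLOR_BGR2HSV);m=cv2.inRange(h_,lo,hi);M=cv2.moments(m,True);return round(M['m10']/M['m00']+x,2),round(M['m01']/M['m00']+y,2),M['m00']
for nm,a,b in(("sleeve",(22,150,120),(35,255,255)),("nut",(5,150,60),(18,255,255)),("red",(0,150,60),(3,255,255))):
    for im0,im1,bx in((s0,s,(260,130,140,280)),(t0,t,(160,170,350,150))): print(nm,cen(im0,a,b,bx),cen(im1,a,b,bx))
```

```text
t 15.95 pos [ 0.2951 -0.5155  0.2162] F [ 1.14  0.51 -0.39] op 0.997 j [ 1.09  0.27 -0.13  1.55  0.04  1.32 -0.28]
[[0.0007, 0.9426, 0.3339], [0.0004, 0.3339, -0.9426], [-1.0, 0.0008, -0.0002]]
sleeve (349.23, 239.64, 697.0) (349.27, 239.67, 697.0)
sleeve (334.81, 271.77, 908.0) (334.81, 271.8, 907.0)
nut (311.35, 364.23, 1674.0) (311.39, 364.16, 1671.0)
nut (202.2, 267.1, 814.0) (202.18, 267.1, 818.0)
red (307.82, 164.04, 45.0) (304.38, 163.21, 29.0)
red (465.94, 207.61, 83.0) (465.08, 207.57, 72.0)
```

View pics/cmp.png

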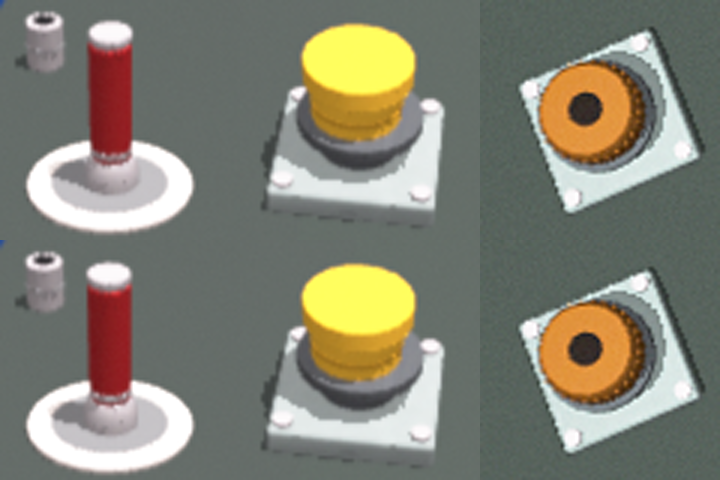

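View pics/t11.png

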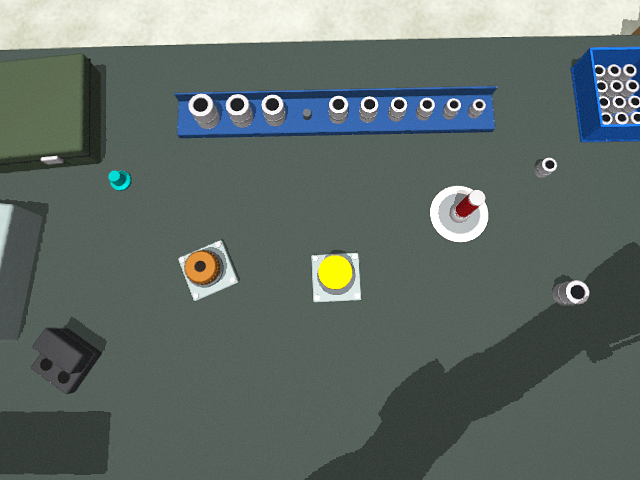

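The stamp stands upright on the pad with its cap at (477,198) in the top view, practically where it began. The sleeve and nut moved less than 0.1 px, and the arm is clear of everything. I'm handing in the job.

```bash
python3 -c "
from rig import arm
print(arm.job_done())"
```

```text
the job is handed in; nothing more can be done
None
```

I stamped the yellow sleeve, stood the stamp back on its white pad, let go and handed the job in at about 16 s. No verdict was reported, so what follows rests on my own checks.

- **Press:** The stamp was centred on the sleeve's top to within about 1–2 mm and upright. The net force was about 8.5 N, well short of bottoming out hard.
- **Depth:** The readings disagree a little. The picture and the tool height both put the seat about 9 mm down, while the force implies about 6–7 mm. All are above the 5 mm needed.
- **Lift-off:** I raised the stamp straight up to about 38 mm above the sleeve, which sprang back to its place.
- **Final pictures:** The stamp stands upright within a few mm of the pad's centre. The sleeve and nut each moved less than 0.1 px. The gripper is open and well clear of everything.
- **Other disagreements:** The two cameras placed the stamp and sleeve heights 1–3 mm below the stated values. The nut's rough height came out about 8 mm low, but I didn't use it. My colour check on the stamp's red handle picked up too few pixels in the side view to mean anything, so I judged the stamp by eye from the before-and-after pictures.

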